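Hold the coolant cell in the checker's light beam

TASK

Someone left a round vial standing between the two heads of the coolant beam checker: put it away upright and fully down in the free well of the rack. Then take the square sample cell out of the rack, gripping it by its two frosted faces only (never touch the clear ones) and keeping it upright, and hold it still in mid-air about midway between the two heads, centred on the light path, with a clear face square to each head so that the beam goes through the lower half of the cell, touching nothing of the checker. Finish while still holding it there; leave the other vials, the cutter and the bottle where they are.

Things in the scene. Friction and masses are not known exactly. Their poses are not given: they have to be found in the camera images.
- cell_mid (a point): centre (48 mm above the foot) of the loose square glass cell, 90 g, 27 x 27 x 96 mm (top 6 mm: narrower black stopper). x goes through the two frosted (matt white) faces: 27 mm apart, 24 mm wide, from foot to 90 mm up; y through the two clear faces, 27 mm apart, 27 mm wide overall; z up. Starts upright in well 0, 1 or 2, x along the rack's x: frosted faces look across the row, clear ones along it
- vial_mid (a point): centre (47.5 mm above the foot) of the round vial to be put away, loose, about 60 g: glass, 27 mm in diameter, 95 mm high with its black screw cap (25 mm in diameter, the top 18 mm); z up along its axis. It starts standing on the checker's base plate between the heads
- rack: fixed aluminium rack, 62 mm (x) by 208 mm (y) by 45 mm high, origin at the centre of its underside. Four square wells, 30 x 30 mm, 35 mm deep (floor 10 mm above the table), in a row along y at 50 mm pitch: well 0 at y = -75 mm, well 3 at y = +75 mm. Wells 0 to 2 are full, well 3 is free
- rack_hole3 (a point): centre of the mouth of the free well (end of the rack at its +y), at the rack's top, 45 mm above the table; axes as the rack's
- beam (a point): point on the light path midway between the checker's two heads, 75 mm above the table; y runs along the level light path through both lens centres, z up, x square to both
- checker: fixed beam checker, origin at the centre of its underside, axes as the beam's. Base plate 120 (x) by 240 mm (y), 15 mm thick. A black and a grey head face each other along y: lens rims (32 mm across) at y = 45 and -45 mm, 90 mm free gap; heads behind them at |y| = 50 to 116 mm, 66 mm wide (x), up to 97 mm above the table, fins on the black one to 101 mm. The gap is open above and to both x sides
- vial_a_mid (a point): centre of another vial of the same kind, standing in the rack; stays there
- vial_b_mid (a point): centre of another vial of the same kind, standing in the rack; stays there
- cutter: steel annular cutter standing on the table, 36 mm in diameter, 52 mm high, origin at the centre of its underside; stays there
- bottle: plastic coolant bottle, 68 mm in diameter, 160 mm high, origin at the centre of its underside; stays there

How it is judged:
By the outcome, as a careful person would: the job done as asked, in the order asked, and still so for the second after the job is handed in, while the arm keeps its last pose, push and grip.
It also fails if it takes over 58 s, if anything falls off the work surface, if the arm or the gripper's body presses on something with over 40 N, if the wrist force passes 120 N, or if a joint passes its speed limit or range.

ROBOT

A 6-joint arm with a two-finger parallel gripper is mounted at the origin on the work surface. World frame = base frame: x ahead of the robot, y to its left, z up, the work surface at z = 0. Lengths are in m, angles in rad, forces in N, time in s.
With the tool pointing down it reaches from about 0.275 to 0.75 m from the base axis. Payload 10.2 kg.
Tool frame: the origin (TCP) lies midway between the tips of the shut fingers; the grasp point (between the pads) lies 19 mm behind it (env.hold_point_z is the distance from the TCP to the grasp point, in m); z points along the fingers, y is the line along which they close (so a half turn about z gives the same grasp; the last joint's range is limited). The gripper opens to 85 mm and grips with 20 to 120 N. Pads are 22 mm wide; open, the fingers measure 114 mm over their backs; the gripper's body (76 mm by 85 mm) begins 54 mm behind the grasp point. The pads swing forward as they close: fully open they stand 13 mm farther back than shut.
Start: joints at [0.922, 0.313, 1.498, -0, 1.331, -0.223], TCP at [0.217, 0.478, 0.231] pointing down, gripper open.
Joint ranges: [-2.94, 2.94], [-0.97, 2.17], [0.19, 2.56], [-1.23, 4.37], [0.02, 3.11], [-2.88, 2.88]. Speed limits (rad/s): [2.39, 2.39, 3.01, 3.14, 3.14, 3.14].

INTERFACE

Orientations are given as a unit quaternion [x, y, z, w].
In Python, from bench import env, kinematics, monitor, eyes, job gives the robot as it stands. The module is installed in compiled form; this text tells all that it offers. Calls block until the motion is done:
- env.reach(position, orientation): joint-space move of the TCP to a pose.
- env.movel(position, velocity=0.15, frame=None, guard=None): straight line of the TCP; frame=None keeps the orientation; velocity is the mean speed in m/s. With guard (N) it stops when the force on the tool has changed by that much, and returns True; else False.
- env.set_joints(angles): joint-space move.
- env.release() and env.close_gripper(effort=None): open the fingers fully, or close them until they stop; effort is the grip in N (None keeps the last).
- env.hold(seconds).
- kinematics.ik(position, orientation): joint angles nearest the present ones, or None.
- monitor.sense(): the state.
- eyes.grab_frame(name): name is "side" or "top" or "wrist"; returns a dict with "frame" (480x640x3 uint8, red, green, blue), "mtx" (3x3 intrinsics, pixels), "view" (4x4, takes a point from world to camera coordinates). Camera axes: x right, y down, z forward; pixel columns grow to the right and rows downward; lengths in m; the calibration is good to about 2 mm. A picture is of the moment at which its call begins. There is no depth.
A pose or a line that the arm cannot do raises env.MotionError and nothing moves.
- job.hand_in(): hands the job in, once; it reports no verdict.
The state is a dict: "clock": time; "joints": joint angles; "qvel": joint speeds; "joint_efforts": joint torques, N m; "position": TCP position; "ee_rot": TCP orientation; "contact_force": force on the tool from outside, world axes, zero at the start; "ft_torque": the same for the moment, N m; "finger_gap": opening from 0.0 (shut) to 1.0 (fully open).
Only numpy, scipy, OpenCV 4.12 (cv2) and the standard library are available. Lean on these libraries where they do the work, as an engineer would, in place of code of your own. Each camera call takes 0.05 s, during which the arm holds its last target. There are 200 camera calls.

## Working session

There is one attempt and no reset: what is moved stays moved. The work goes in short steps, each a Python script; the robot and the scene stay as the last script left them, time stands still between calls to the robot, and variables do not carry over. Pictures are saved under pics/ and viewed, on a budget of 10 in all, crops included, one or two more only if the job needs it, and the job is handed in when it is done.

```bash
mkdir -p pics; python3 - <<'E'
from bench import env, kinematics, monitor, eyes, job
import cv2,numpy as np
for n in ("top","side"):
    f=eyes.grab_frame(n); cv2.imwrite(f"pics/{n}0.png",f["frame"][:,:,::-1]); np.savez(f"{n}0.npz",**f)
    print(n,f["mtx"].tolist(),np.round(f["view"],4).tolist())
print(env.hold_point_z,monitor.sense())
E
```

```text
top [[528.5804347171038, 0.0, 314.6775597255154], [0.0, 528.5804347171038, 251.19397000979995], [0.0, 0.0, 1.0]] [[0.0385, -0.9992, -0.0051, -0.0107], [-0.9691, -0.036, -0.2442, 0.6019], [0.2438, 0.0143, -0.9697, 0.7214], [0.0, 0.0, 0.0, 1.0]]
side [[438.74097741572587, 0.0, 315.1446057858088], [0.0, 438.74097741572587, 236.64776429523258], [0.0, 0.0, 1.0]] [[0.931, -0.3645, -0.0179, -0.5175], [-0.222, -0.5269, -0.8204, 0.2118], [0.2896, 0.7678, -0.5715, 0.5748], [0.0, 0.0, 0.0, 1.0]]
0.0187 {'clock': 0.1, 'joints': array([ 9.21598237e-01,  3.13375354e-01,  1.49831059e+00,  1.63381645e-05,
        1.33103029e+00, -2.23397217e-01]), 'qvel': array([ 0.00080217, -0.00037032, -0.00112529,  0.00048001, -0.00069991,
       -0.00063456]), 'joint_efforts': array([ 3.34771488e-03, -4.12900472e+01, -2.60141122e+01, -1.12258554e-04,
        3.06962058e-03, -2.39069880e-05]), 'position': array([0.21672227, 0.47794112, 0.23082089]), 'ee_rot': array([ 2.11297602e-01,  9.77421612e-01, -5.05810622e-04, -2.44596417e-04]), 'contact_force': array([-0.03795971,  0.66629536,  0.25734078]), 'ft_torque': array([-0.02025083, -0.07074482, -0.03611079]), 'finger_gap': 1.0014312836791446}
```

View pics/top0.png

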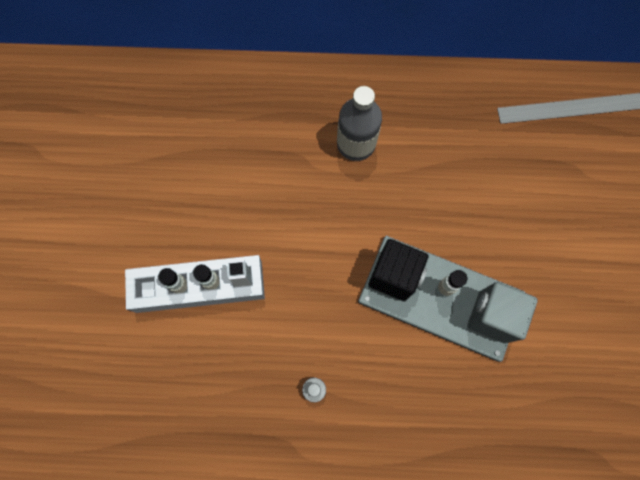

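View pics/side0.png

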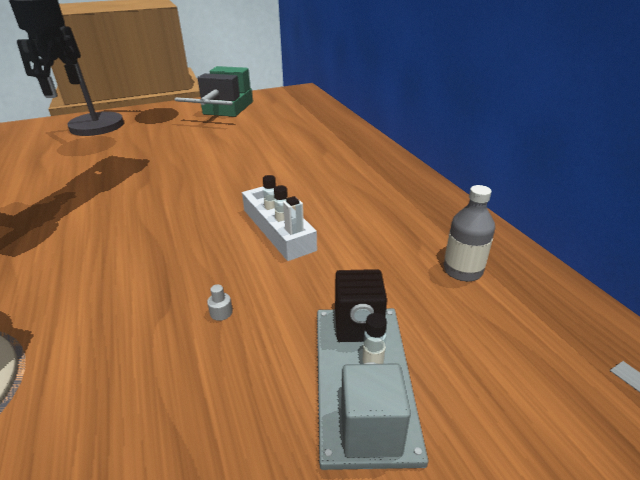

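The top view shows the rack at (125–263, 257–310), with its free well at (147, 288), vials at (168, 278) and (203, 275), and the cell with its square stopper at (237, 268). It also shows the checker plate at (360–536, 238–360) with the vial cap at (457, 280), the cutter at (314, 390) and the bottle at (358, 130). The side view agrees with this, and there the black head is the one nearer the rack.

```bash
python3 - <<'E'
import cv2
a=cv2.imread("pics/top0.png")
cv2.imwrite("pics/c1.png",cv2.resize(a[248:318,118:272],None,fx=5,fy=5,interpolation=cv2.INTER_CUBIC))
cv2.imwrite("pics/c2.png",cv2.resize(a[230:366,350:545],None,fx=4,fy=4,interpolation=cv2.INTER_CUBIC))
E
```

```text
(no output)
```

View pics/c1.png

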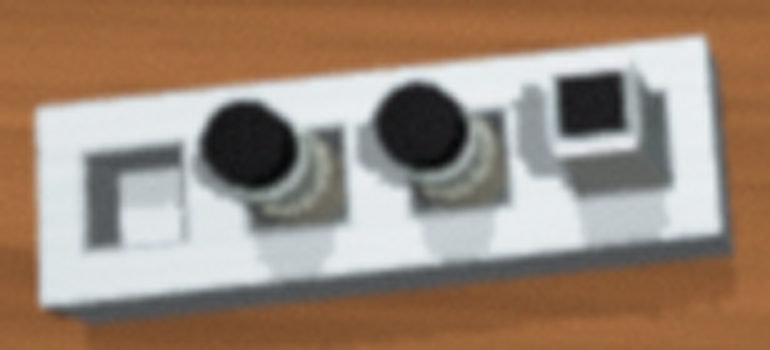

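View pics/c2.png

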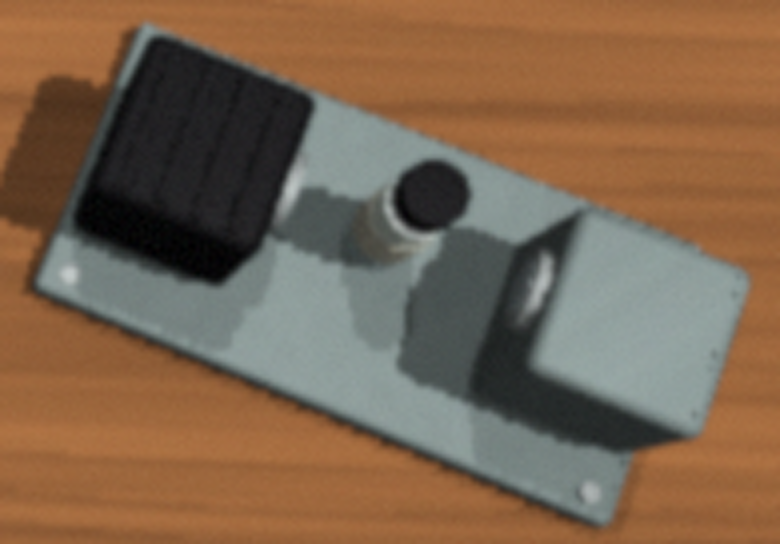

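The rack top corners in crop 1 are (36,105), (706,36), (722,236) and (40,306), and the well mouth is at about (84–186, 148–245). The stopper centre is (591,103). In crop 2, the plate corners are (143,24), (35,287) and (608,524), the grey head top is at (585,208), (748,270), (697,435) and (535,370), and the vial cap is centred at (432,195). Next I'll fit the poses.

```bash
cat > h.py <<'E'
import numpy as np, cv2
from scipy.optimize import least_squares
def proj(f,P):
    P=np.atleast_2d(P); c=P@f["view"][:3,:3].T+f["view"][:3,3]; p=c@f["mtx"].T; return p[:,:2]/p[:,2:]
def ray(f,uv,z):
    d=np.linalg.solve(f["mtx"],[*uv,1]); R=f["view"][:3,:3]; o=-R.T@f["view"][:3,3]; d=R.T@d
    return o+d*(z-o[2])/d[2]
def place(p,L):
    L=np.atleast_2d(L); c,s=np.cos(p[2]),np.sin(p[2])
    return np.c_[p[0]+c*L[:,0]-s*L[:,1],p[1]+s*L[:,0]+c*L[:,1],L[:,2]]
def fit(f,L,uv,p0):
    r=least_squares(lambda p:(proj(f,place(p,L))-uv).ravel(),p0,loss="soft_l1"); return r.x,r.fun.reshape(-1,2)
def uncrop(uv,s,o): return (np.atleast_2d(uv)+.5)/s-.5+np.array(o)
E
python3 - <<'E'
from h import *
f=dict(np.load("top0.npz")); g=dict(np.load("side0.npz"))
a=lambda uv:uncrop(uv,5,(118,248)); b=lambda uv:uncrop(uv,4,(350,230))
X,Y,Z=.031,.104,.045
L=[(X,Y,Z),(X,-Y,Z),(-X,-Y,Z),(-X,Y,Z)]
L+=[(.015,.09,Z),(.015,.06,Z),(-.015,.06,Z),(-.015,.09,Z)]
p,r=fit(f,np.array(L),a([(36,105),(706,36),(722,236),(40,306),(84,155),(182,142),(186,242),(88,248)]),[.4,.2,0]); print("rack",p,r.round(1).tolist())
L=np.array([(.06,.12,.015),(-.06,.12,.015),(-.06,-.12,.015),(.033,-.05,.097),(.033,-.116,.097),(-.033,-.116,.097),(-.033,-.05,.097)])
q,r=fit(f,L,b([(143,24),(35,287),(608,524),(585,208),(748,270),(697,435),(535,370)]),[.4,-.2,0]); print("chk",q,r.round(1).tolist())
v=ray(f,b((432,195))[0],.110);c=ray(f,a((591,103))[0],.106)
print("vial",v,"cell",c,"well0",place(p,(0,-.075,0)),"well3",place(p,(0,.075,.045)))
loc=lambda p,w:[np.cos(p[2])*(w-p[:2])[0]+np.sin(p[2])*(w-p[:2])[1],-np.sin(p[2])*(w-p[:2])[0]+np.cos(p[2])*(w-p[:2])[1]]
print("vial in chk",loc(q,v[:2]),"cell in rack",loc(p,c[:2]))
print("side check", "vialcap",proj(g,v),"stopper",proj(g,c),"platecorners",proj(g,place(q,L[:3])),"rackc",proj(g,place(p,[(X,-Y,Z),(-X,-Y,Z),(-X,Y,Z)])))
np.savez("est.npz",rack=p,chk=q,vial=v,cell=c)
E
```

```text
rack [0.55387479 0.19808928 0.14374414] [[0.4, 0.6], [-0.1, 0.5], [-0.1, -0.4], [0.4, -0.1], [0.1, -0.3], [-0.1, 0.3], [-0.3, -0.7], [-0.3, 0.2]]
chk [ 0.55084054 -0.19147292 -0.36180895] [[-0.6, -1.2], [-0.9, 0.2], [0.8, 1.2], [-0.5, -2.2], [2.9, -0.0], [1.7, 1.8], [-2.7, -0.4]]
vial [ 0.56085063 -0.19233082  0.11      ] cell [0.56466868 0.12368103 0.106     ] well0 [[0.56461851 0.12386279 0.        ]] well3 [[0.54313106 0.27231577 0.045     ]]
vial in chk [np.float64(0.009665677119338653), np.float64(0.002740882461116761)] cell in rack [np.float64(2.3619885132764723e-05), np.float64(-0.075187063819793)]
side check vialcap [[375.83976818 318.64042093]] stopper [[293.17409694 199.37200797]] platecorners [[395.20005981 306.82175487]
 [317.46267022 308.45306798]
 [320.89321325 463.16452182]] rackc [[317.0985247  230.80759747]
 [286.63293759 240.98945811]
 [242.4450852  191.92561809]]
```

```bash
cat >> h.py <<'E'
from scipy.spatial.transform import Rotation as R
from bench import env, kinematics, monitor, eyes, job
est=dict(np.load("est.npz")); HZ=env.hold_point_z
def quat(yaw):  # tool y along world dir at 'yaw' (or opposite), z down; pick mild joint 6
    y=np.array([np.cos(yaw),np.sin(yaw),0]); z=np.array([0,0,-1.]); return R.from_matrix(np.c_[np.cross(y,z),y,z]).as_quat()
def best(pos,yaw):
    c=[]
    for k in (0,np.pi):
        q=kinematics.ik(pos,quat(yaw+k))
        if q is not None: c.append((abs(q[5]),k,q))
    print([(round(x[0],2),round(x[1],2)) for x in c]); return quat(yaw+min(c,key=lambda t:t[0])[1])
def snap(n,cam="wrist"):
    f=eyes.grab_frame(cam); cv2.imwrite(f"pics/{n}.png",f["frame"][:,:,::-1]); np.savez(f"{n}.npz",**f); return f
def st():
    s=monitor.sense(); print("t",round(s["clock"],2),"pos",s["position"].round(4),"F",s["contact_force"].round(1),"gap",round(s["finger_gap"],3),"q6",round(s["joints"][5],2)); return s
E
python3 - <<'E'
from h import *
v=est["vial"]; pos=[v[0],v[1],.235]; q=best(pos,est["chk"][2])
env.reach(pos,q); st(); snap("w1"); st()
best([*place(est["rack"],(0,.075,0))[0][:2],.2],est["rack"][2])
E
```

```text
[(np.float64(0.17), 0)]
t 2.76 pos [ 0.5611 -0.1916  0.2351] F [0.1 0.2 0. ] gap 1.002 q6 -0.17
t 2.81 pos [ 0.561  -0.1916  0.2351] F [-0.8 -0.2 -0.1] gap 0.999 q6 -0.17
[(np.float64(0.13), 0)]
```

View pics/w1.png

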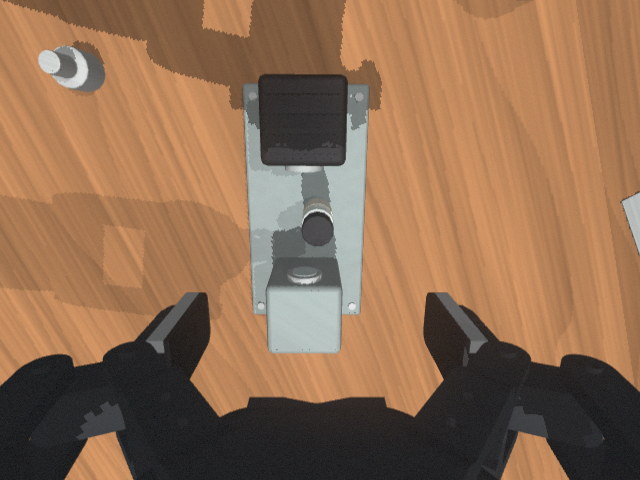

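Wrist view: the vial cap is at (317, 229), in line with the fingers. The plate corners are (244,85), (369,86), (253,314) and (360,314), and the grey head top spans (267–341, 288–352). I'll refit the checker and vial from these.

```bash
python3 - <<'E'
from h import *
f=dict(np.load("w1.npz")); q=est["chk"]
L=np.array([(-.06,.12,.015),(.06,.12,.015),(-.06,-.12,.015),(.06,-.12,.015)])
uv=np.array([(244,85),(369,86),(253,314),(360,314)])
L2=np.array([(-.033,-.05,.097),(.033,-.05,.097),(.033,-.116,.097),(-.033,-.116,.097)])
u2=np.array([(267,288),(341,288),(341,352),(267,352)])
p,r=fit(f,L,uv,q);print(p,r.round(1).tolist())
p2,r=fit(f,np.r_[L,L2],np.r_[uv,u2],q);print(p2,r.round(1).tolist())
print("top est",q,"top pred here",proj(f,place(q,L)).round(1).tolist())
print("vial", ray(f,(317.5,229),.110), est["vial"])
E
```

```text
[ 0.54909076 -0.19262363 -0.36949736] [[-1.6, -0.8], [1.7, -0.8], [-0.4, 2.2], [0.4, 3.0]]
[ 0.54938505 -0.19161495 -0.36895965] [[-1.9, -1.9], [1.5, -2.0], [-0.5, 1.4], [0.4, 2.1], [-2.4, -0.8], [2.1, -0.3], [0.1, 4.2], [-0.0, 3.8]]
top est [ 0.55084054 -0.19147292 -0.36180895] top pred here [[242.6, 82.8], [371.1, 82.8], [254.5, 315.2], [362.4, 315.2]]
vial [ 0.56116118 -0.19170562  0.11      ] [ 0.56085063 -0.19233082  0.11      ]
```

```bash
python3 - <<'E'
from h import *
est["chk"]=np.array([.5500,-.1917,-.3665]); np.savez("est.npz",**est)
x,y=.5610,-.1920; Q=quat(est["chk"][2])
env.movel([x,y,.061],.15,frame=Q,guard=8); st()
env.close_gripper(30); st()
env.movel([x,y,.19],.12); s=st()
w=place(est["rack"],(0,.075,0))[0]
env.reach([w[0],w[1],.19],quat(est["rack"][2])); st(); snap("w2"); snap("t2","top")
E
```

```text
t 4.12 pos [ 0.5614 -0.1922  0.0619] F [-0.2  0.1  0.2] gap 0.999 q6 -0.16
t 4.68 pos [ 0.5611 -0.1921  0.0612] F [ 0.2 -0.1  2.5] gap 0.302 q6 -0.16
t 5.91 pos [ 0.5607 -0.1918  0.1892] F [ 0.5  0.4 -0.9] gap 0.304 q6 -0.16
t 7.61 pos [0.5436 0.2713 0.19  ] F [-0.2 -0.3 -1. ] gap 0.305 q6 0.13
```

View pics/w2.png

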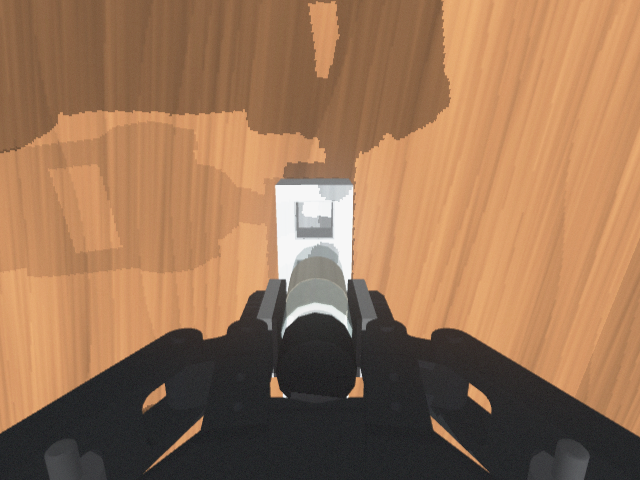

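The wrist view shows the vial held upright between the pads, with its cap around (316, 350). The free well mouth is at about (296–333, 203–238). I'll enlarge this for the fit, which has only ±1.5 mm of play.

```bash
python3 - <<'E'
import cv2,numpy as np
a=cv2.imread("pics/w2.png");b=cv2.imread("pics/t2.png")
A=cv2.resize(a[170:270,265:365],None,fx=6,fy=6,interpolation=cv2.INTER_CUBIC)
B=cv2.resize(a[270:420,250:300+85],None,fx=1.48,fy=1.48,interpolation=cv2.INTER_CUBIC)
C=np.zeros((600,800,3),np.uint8);C[:,:600]=A;B=B[:, :200];C[:B.shape[0],600:600+B.shape[1]]=B
cv2.imwrite("pics/c3.png",C)
E
python3 - <<'E'
from h import *
f=dict(np.load("w2.npz")); p=est["rack"]
print(((proj(f,place(p,[(.031,.104,.045),(-.031,.104,.045),(.015,.09,.045),(-.015,.09,.045),(.015,.06,.045),(-.015,.06,.045)]))-[265,170]+.5)*6-.5).round(0).tolist())
E
```

```text
[[542.0, 100.0], [75.0, 101.0], [420.0, 204.0], [197.0, 205.0], [418.0, 418.0], [201.0, 419.0]]
```

View pics/c3.png

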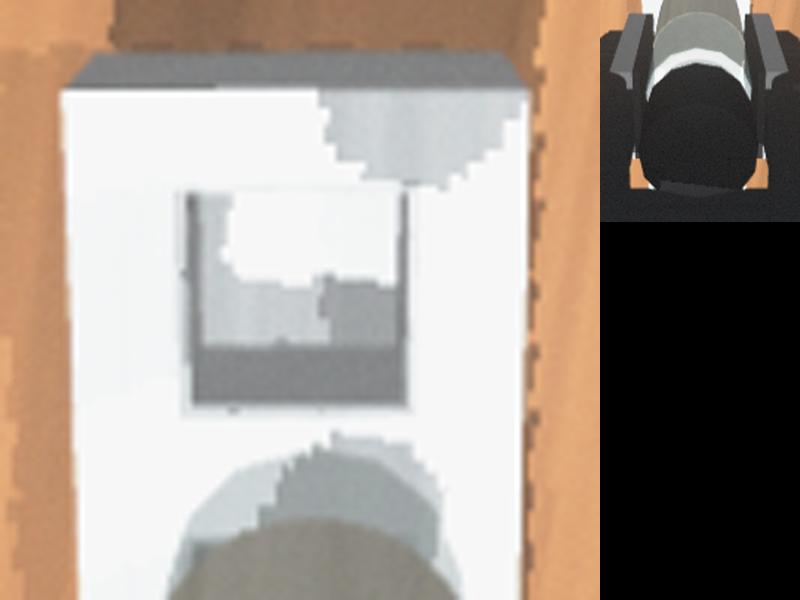

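```bash
python3 - <<'E'
from h import *
f=dict(np.load("w2.npz")); s=st(); p=s["position"]; yaw=est["rack"][2]
foot=p[2]+HZ-.064
t=np.linspace(0,2*np.pi,9)[:-1]
for z,r in ((foot,.0135),(foot+.077,.0135),(foot+.095,.0125)):
    P=place([p[0],p[1],yaw],np.c_[r*np.cos(t),r*np.sin(t),t*0+z]); u=proj(f,P)
    print(z.round(3),"full",u[[0,2,4,6]].round(1).tolist(),"crop",((u[[0,2,4,6]]-[265,170]+.5)*6-.5).round(0).tolist())
T=R.from_quat(s["ee_rot"]); print(T.as_matrix().round(3).tolist(), f["view"].round(3).tolist())
E
```

```text
t 7.71 pos [0.5436 0.2714 0.19  ] F [ 0.7  0.2 -1. ] gap 0.303 q6 0.13
0.145 full [[341.0, 264.9], [316.6, 241.6], [292.2, 265.1], [316.7, 287.6]] crop [[459.0, 572.0], [312.0, 432.0], [166.0, 573.0], [313.0, 708.0]]
0.222 full [[355.6, 341.5], [316.7, 306.2], [277.9, 341.7], [316.9, 375.0]] crop [[546.0, 1031.0], [313.0, 820.0], [80.0, 1033.0], [314.0, 1233.0]]
0.24 full [[358.6, 374.6], [316.7, 337.6], [275.1, 374.8], [317.0, 409.5]] crop [[564.0, 1230.0], [313.0, 1008.0], [63.0, 1231.0], [314.0, 1440.0]]
[[-0.142, 0.99, 0.0], [0.99, 0.142, -0.0], [-0.0, 0.0, -1.0]] [[0.99, 0.14, 0.0, -0.576], [0.135, -0.954, 0.268, 0.163], [0.038, -0.265, -0.963, 0.39], [0.0, 0.0, 0.0, 1.0]]
```

```bash
python3 - <<'E'
from h import *
f=dict(np.load("w2.npz")); uv=uncrop([(525,88),(62,90),(408,190),(183,190),(188,408),(407,408)],6,(265,170))
L=np.array([(.031,.104,.045),(-.031,.104,.045),(.015,.09,.045),(-.015,.09,.045),(-.015,.06,.045),(.015,.06,.045)])
p,r=fit(f,L,uv,est["rack"]);print(p,est["rack"],r.round(1).tolist())
w2=[ray(f,u,.045) for u in uv[2:]]; w=np.mean(w2,0); w0=place(est["rack"],(0,.075,.045))[0]; print("well wrist",w,"top",w0,"fit",place(p,(0,.075,0)))
est["w3"]=w[:2]; np.savez("est.npz",**est)
Q=quat(est["rack"][2])
env.movel([w[0],w[1],.11],.12,frame=Q); env.hold(.2); s=st()
e=np.mean([monitor.sense()["position"] for _ in range(5)],0)[:2]-w[:2]; print("err mm",e*1e3)
x,y=w[:2]-e
hit=env.movel([x,y,.078],.06,guard=6); print(hit); st(); snap("s3","side")
E
```

```text
[0.55208319 0.19953147 0.14653163] [0.55387479 0.19808928 0.14374414] [[0.5, -0.2], [-0.2, -0.1], [-0.2, 0.3], [0.1, 0.5], [0.1, -0.1], [-0.3, -0.3]]
well wrist [0.54118033 0.27381337 0.045     ] top [0.54313106 0.27231577 0.045     ] fit [[0.5411326  0.27372773 0.        ]]
t 8.72 pos [0.5415 0.2739 0.1107] F [ 0.3 -0.5 -0.4] gap 0.303 q6 0.13
err mm [0.31265379 0.07353387]
False
t 9.41 pos [0.541  0.2738 0.0781] F [ 0.2 -0.1 -0.9] gap 0.303 q6 0.13
```

The foot is about 12 mm into the well with no contact force, so I'll continue down and release.

```bash
python3 - <<'E'
from h import *
x,y=monitor.sense()["position"][:2]
x,y=est["w3"]
print(env.movel([x,y,.053],.04,guard=6)); s=st()
env.hold(.2); st()
env.release(); st()
z=s["position"][2]
env.movel([x,y,.20],.2); st(); snap("w4"); 
w=place([.55208,.19953,.1455],(0,-.075,0))[0]
Q=quat(.1455)
env.reach([w[0],w[1],.2],Q); env.hold(.1); st(); snap("w5"); snap("t5","top")
f=dict(np.load("w5.npz")); print(proj(f,place([.55208,.19953,.1455],[(.0,-.075,.106),(.015,-.09,.045),(-.015,-.09,.045),(0,.075,.105)])))
import cv2
a=cv2.imread("pics/w5.png"); b=cv2.imread("pics/t5.png")
C=np.zeros((600,800,3),np.uint8);C[:,:]=255
C[:480,:480]=a[:,80:560]; C[:360,480:800]=cv2.resize(b[240:330,110:190],None,fx=4,fy=4); cv2.imwrite("pics/c5.png",C)
E
```

```text
True
t 10.0 pos [0.5414 0.2738 0.056 ] F [ 1.1 -0.3  3.2] gap 0.304 q6 0.13
t 10.2 pos [0.5413 0.2738 0.056 ] F [2.2 0.8 3.4] gap 0.304 q6 0.13
t 10.81 pos [0.5407 0.2737 0.0558] F [-0.1  1.   0.5] gap 1.001 q6 0.13
t 11.68 pos [0.5407 0.2737 0.1987] F [-0.5  0.6 -0.5] gap 1.002 q6 0.13
t 12.48 pos [0.5627 0.1264 0.1996] F [-0.1  0.  -0.3] gap 1.004 q6 -0.13
[[316.71751363 242.07726153]
 [334.17391486 238.64436154]
 [299.19629216 238.64968282]
 [316.7085221   -8.58722954]]
```

View pics/c5.png

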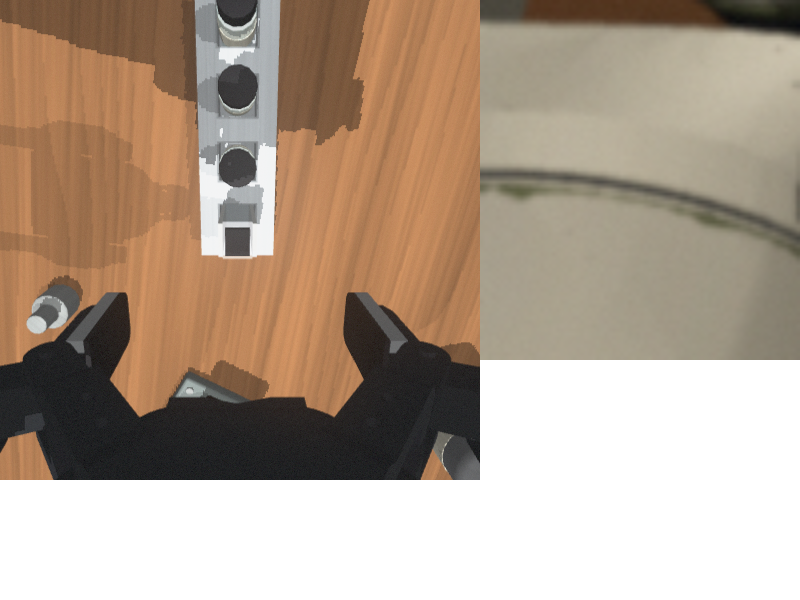

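The vial reached the floor of the well (contact at TCP z = 0.056, 0.0553 expected) and its cap stands in line with the other two. The cell stopper is at (317, 241) in the wrist image against a predicted (316.7, 242). The 22 mm pads have only ±1 mm on the 24 mm frosted faces, so I'll take one closer look.

```bash
python3 - <<'E'
from h import *
rk=np.array([.55208,.19953,.1455]); est["rack"]=rk; np.savez("est.npz",**est)
w=place(rk,(0,-.075,0))[0]
env.movel([w[0],w[1],.15],.12,frame=quat(.1455)); env.hold(.15); st(); f=snap("w6")
sq=lambda h,z:[(h,h,z),(-h,h,z),(-h,-h,z),(h,-h,z)]
for n,h,z in (("glass top",.0135,.100),("stopper~.010",.010,.106),("well",.015,.045)):
    L=np.array(sq(h,z))+[0,-.075,0]; print(n,((proj(f,place(rk,L))-[260,190]+.5)*5-.5).round(0).tolist())
a=cv2.imread("pics/w6.png"); cv2.imwrite("pics/c6.png",cv2.resize(a[190:310,260:380],None,fx=5,fy=5,interpolation=cv2.INTER_CUBIC))
E
```

```text
t 13.3 pos [0.5634 0.1254 0.151 ] F [ 0.2 -0.4  0.3] gap 0.999 q6 -0.13
glass top [[401.0, 246.0], [159.0, 246.0], [164.0, 470.0], [397.0, 470.0]]
stopper~.010 [[372.0, 292.0], [188.0, 292.0], [191.0, 462.0], [370.0, 462.0]]
well [[387.0, 128.0], [174.0, 128.0], [177.0, 330.0], [384.0, 330.0]]
```

View pics/c6.png

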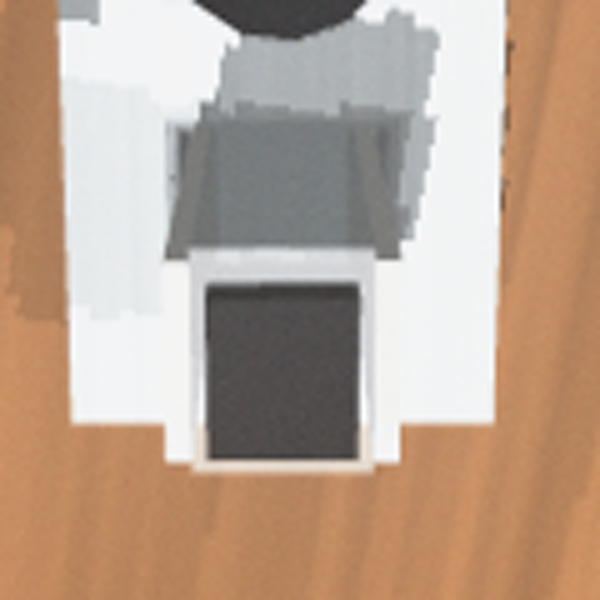

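The glass edges are at crop x 164–400, y 248–472, against predicted 160–400, 246–470, so the offset is under 0.3 mm. I'll grasp the cell.

```bash
python3 - <<'E'
from h import *
rk=est["rack"]; w=place(rk,(0,-.0752,0))[0][:2]; Q=quat(rk[2])
env.movel([*w,.10],.12,frame=Q); env.hold(.15)
e=np.mean([monitor.sense()["position"] for _ in range(6)],0)[:2]-w; print("err mm",e*1e3)
t=w-e
print(env.movel([*t,.0575],.08,guard=6)); st()
env.close_gripper(35); env.hold(.2); st()
print(env.movel([*t,.13],.08)); st()
env.movel([*t,.20],.15); st()
ck=est["chk"]; Qc=quat(ck[2])
env.movel([ck[0],ck[1],.20],.2,frame=Qc); env.hold(.3); st(); f=snap("w7"); snap("s7","side"); snap("t7","top")
L=np.array([(-.06,.12,.015),(.06,.12,.015),(-.06,-.12,.015),(.06,-.12,.015),(-.033,-.05,.097),(.033,-.05,.097)])
print(proj(f,place(ck,L)).round(1).tolist())
E
```

```text
err mm [0.51866331 0.0307193 ]
False
t 14.75 pos [0.5627 0.1251 0.0578] F [ 0.2  0.9 -0. ] gap 1.0 q6 -0.13
t 15.52 pos [0.5625 0.1251 0.0577] F [-0.9  1.5  4.2] gap 0.315 q6 -0.13
False
t 16.57 pos [0.5622 0.1251 0.1294] F [-0.5 -0.9 -1.2] gap 0.314 q6 -0.13
t 17.19 pos [0.562  0.1251 0.1989] F [-1.   0.  -1.1] gap 0.313 q6 -0.13
t 19.23 pos [ 0.55   -0.1914  0.2   ] F [-0.5 -0.4 -1. ] gap 0.31 q6 -0.17
[[245.5, 72.7], [388.7, 72.5], [258.2, 328.9], [376.3, 328.8], [273.2, 301.6], [361.8, 301.6]]
```

View pics/w7.png

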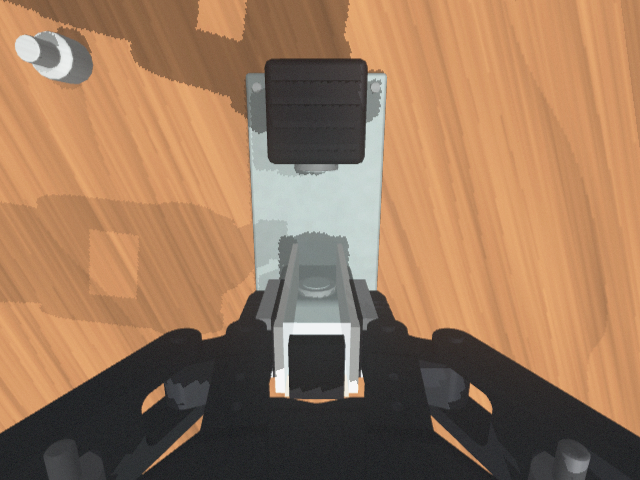

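The cell is held square between the pads, at image (275–360, 320–395). The plate edges, with corners (247,73) and (386,74), are within about 2 px of prediction and symmetric about column 316.5 (317.1 predicted). The yaw residual is about 0.2°. I'll lower the cell onto the light path with its foot at 0.049 m.

```bash
python3 - <<'E'
from h import *
ck=est["chk"]; Qc=quat(ck[2]); c=ck[:2]
hit=env.movel([*c,.12],.08,guard=8); env.hold(.2)
e=np.mean([monitor.sense()["position"] for _ in range(6)],0)-[*c,.12]; print(hit,"err mm",e*1e3)
print(env.movel(np.array([*c,.0965])-e,.05,frame=Qc,guard=8)); env.hold(.5)
s=[monitor.sense() for _ in range(6)]; st(); p=np.mean([k["position"] for k in s],0); print("err",(p-[*c,.0965])*1e3)
print("tool axes",R.from_quat(s[0]["ee_rot"]).as_matrix().round(4).tolist(), quat(ck[2]))
g=snap("s8","side"); f=snap("t8","top")
z0=p[2]+HZ-.066
L=[(a,b,z0+h) for h in (0,.09) for a in(-.0135,.0135) for b in (-.0135,.0135)]
P=place([*p[:2],ck[2]],L); b=place(ck,[(0,.045,.075),(0,-.045,.075),(0,0,.075)])
print("side cell",proj(g,P).round(0).tolist(),"lens",proj(g,b).round(0).tolist())
A=cv2.resize(cv2.imread("pics/s8.png")[255:405,300:440],None,fx=4,fy=4,interpolation=cv2.INTER_CUBIC)
cv2.imwrite("pics/c8.png",A)
E
```

```text
False err mm [ 0.12423537 -0.08524229  0.3306891 ]
False
t 21.85 pos [ 0.5499 -0.1916  0.0962] F [-0.3  0.1 -0.6] gap 0.311 q6 -0.17
err [-0.11256913  0.07361553 -0.27973778]
tool axes [[0.3584, 0.9336, 0.0001], [0.9336, -0.3584, -0.0], [-0.0, 0.0001, -1.0]] [0.82412077 0.56641412 0.         0.        ]
side cell [[355.0, 364.0], [354.0, 347.0], [377.0, 363.0], [374.0, 346.0], [358.0, 312.0], [356.0, 295.0], [382.0, 311.0], [379.0, 295.0]] lens [[363.0, 315.0], [370.0, 371.0], [366.0, 341.0]]
```

View pics/c8.png

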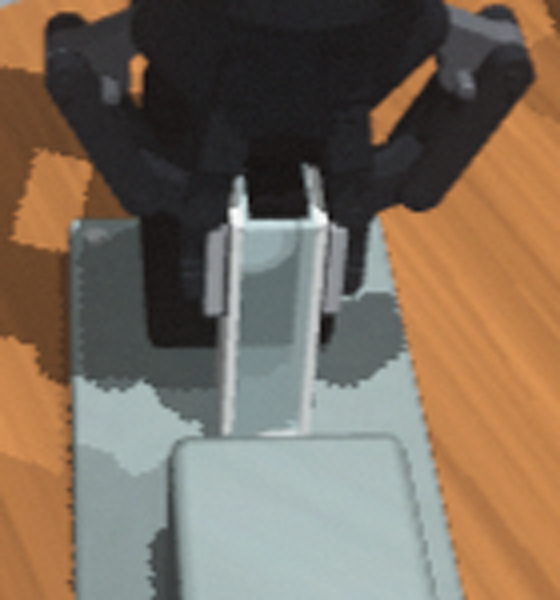

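The side crop shows the cell upright. Its glass top is at about (358–382, 310) in full-image pixels, against (358–382, 311) predicted. It is clear of both heads, and in the first side view the lens was at (362, 314) against (363, 315) predicted.

```bash
python3 -c "
from h import *
st(); print(job.hand_in())"
```

```text
t 21.95 pos [ 0.5499 -0.1916  0.0962] F [ 0.3 -0.3 -1. ] gap 0.309 q6 -0.17
the job is handed in; nothing more can be done
None
```

The round vial is in the free well of the rack. The square cell is held still, midway between the checker's two heads and clear of both. I handed the job in at 22 s of the 58 s allowed; it returned no verdict.

- **Vial:** it went into the well with no contact on the way in and touched bottom within 1 mm of the expected height. A picture afterwards showed its cap in line with the other two.
- **Cell grip:** the pads closed on the two frosted faces. The pads are 22 mm wide on 24 mm faces, so there was about 1 mm to spare each side. A close-up before gripping put the cell within 0.3 mm of where I expected it.
- **Cell position:** the hand is within 0.3 mm of its target and within about 0.01° of vertical. The foot is about 49 mm above the table, so the beam passes about 26 mm up the cell. The last side view matched the predicted cell outline to about 1 px, and the hand felt no contact force beyond noise (about 1 N).

**Disagreements:**
- **Rack position:** the top and wrist cameras differed by about 2 mm. I used the wrist camera, and the clean insertion bore that out.
- **Checker position:** the camera fits differed by about 2 mm and 0.4° and I took a value between them, so the cell's centring on the light path is only good to about that.
- **Last top view of the rack:** the arm blocked it, so the stored vial was checked only from the wrist view and the height at which it touched down.

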